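Lock the T-foot stop post into the fixture plate

TASK

Fit the stop post with the T-shaped foot to the fixture plate: pass its foot down through the long slot until the post's flange sits flat on the plate, then give the post a quarter turn (either way) so that the foot lies square across the slot underneath and cannot lift out. Let go, leaving the post upright and in the middle of the slot, and leave the round-footed post standing where it is.

Things in the scene. Friction and masses are not known exactly. Their poses are not given: they have to be found in the camera images.
- t_post: Loose steel stop post with a T-foot, 90 mm high, 0.2 to 0.42 kg, standing. Origin: centre of the foot's underside; z up its axis, x along the foot. Foot 72 (x) by 22 (y) by 14 mm high; neck dia. 20 up to z = 32 mm; flange dia. 52 at z = 32 to 39 mm, which rests on the plate; stem dia. 22; at the top a dark bar to grip, 44 mm long (x, parallel to the foot), 16 thick (y), z = 62 to 90 mm.
- long_slot (a point): Centre of the long slot's mouth, level with the plate's top face, 55 mm above the bench. x along the slot, y across, z up. A plain through opening 86 (x) by 34 mm (y): the T-foot passes lengthwise with 7 mm to spare at each end and 6 mm at each side. With the flange down on the plate, the foot's top is 6 mm below the plate's underside.
- fixture_plate: Flat aluminium plate, 180 (x) by 200 (y) by 12 mm, on two steel side rails, fixed to the bench; 43 mm open beneath it, room for the foot to turn. Origin: on the bench under its centre, z up. The long slot (along x) is centred 38 mm to +y; 50 mm to -y is a short slot, 44 by 34 mm, too short for the T-foot.
- plain_post: A bystander: a loose steel post, alike from the neck up, but with a round foot, 30 mm in diameter and 14 mm high, instead of the T. Origin: centre of the foot's underside, z up. The two posts may stand either way round, at least 10 cm apart.
Mind the look-alikes: they are no part of the job. What is shaped like the t_post but blue or green is not meant.

How it is judged:
On the way:
1. the T-foot has passed down through the long slot, still lying lengthwise (within 25 degrees) (z of t_post in the frame of long_slot below -0.024 m and horizontal distance between t_post and long_slot below 0.02 m and angle between the x axis of t_post and the x axis of long_slot, either way round below 0.44 rad), for 0.1 s.
At the end, for the whole second after the job is handed in: The T-foot post stands at rest in the long slot, its flange down on the plate (within 3 mm) and upright within 5 degrees, its axis within 20 mm of the slot's middle, with the foot below the plate and square across the slot within 17 degrees (z of t_post in the frame of long_slot between -0.036 and -0.029 m and horizontal distance between t_post and long_slot below 0.02 m and angle between the x axis of t_post and the y axis of long_slot, either way round below 0.3 rad and angle between t_post's own z axis and vertical below 0.09 rad and linear speed of t_post below 0.02 m/s); the robot touches nothing.
It fails at once if the round-footed post is shifted by more than 30 mm or knocked over (distance of plain_post from where it was at the start of the episode above 0.03 m or angle between plain_post's own z axis and vertical above 0.5 rad).
It also fails if it takes over 38 s, if anything falls off the work surface, if the arm or the gripper's body presses on something with over 40 N, if the wrist force passes 120 N, or if a joint passes its speed limit or range.

ROBOT

A 6-joint arm with a two-finger parallel gripper is mounted at the origin on a cart in front of the work surface, level with it; the furniture and walls round the work are solid. World frame = base frame: x ahead of the robot, y to its left, z up, the work surface at z = 0. Lengths are in m, angles in rad, forces in N, time in s.
With the tool pointing down it reaches from about 0.4 to 0.825 m from the base axis. Payload 7 kg.
Tool frame: the origin (TCP) lies midway between the tips of the shut fingers; the grasp point (between the pads) lies hold_point_z behind it (hold_point_z is the distance from the TCP to the grasp point, in m); z points along the fingers, y is the direction in which the jaws open and shut (so a half turn about z gives the same grasp; the last joint's range is limited). The gripper opens to 88 mm and grips with 3 to 60 N. Pads are 19 mm wide; open, the fingers measure 130 mm over their backs; the gripper's body (78 mm by 193 mm) begins 47 mm behind the grasp point.
Start: joints at [-0.373, 0.359, 0.012, 0, -1.224, -0.288], TCP at [0.533, -0.414, 0.227] pointing down, gripper open.
Joint ranges: [-3.07, 3.07], [-1.43, 2.12], [-1.02, 1.25], [-3.03, 1.67], [-3.05, -0], [-3.03, 3.03]. Speed limits (rad/s): [2.39, 2.39, 3.01, 3.14, 3.14, 3.14].

INTERFACE

Orientations are given as [roll, pitch, yaw] about the fixed x, y, z axes, in that order (R = Rz(yaw) Ry(pitch) Rx(roll)).
In Python, from station import * gives the robot as it stands. The module is installed in compiled form; this text tells all that it offers.
- The arm moves only by the tool arm_command, never from a script. Its arguments are lists of equal length, an entry for each row: "fingers": the closure, from -1 (fully open) to 1 (shut); "dp": the shift along the world's x, y, z in m, a list of three; "roll": the turn about the world's z in rad. In form: {"fingers": [fingers, ...], "dp": [[x, y, z], ...], "roll": [roll, ...]}. A call has 1 to 8 rows; each row shifts and turns the pose as measured when the row begins; what a row does not reach is not made up. A row lasts 1/10 s, in which the tool goes at most 50 mm and 8.59 degrees, less where a joint would pass 70% of its speed; a pose out of reach is approached as far as the arm can. A call is refused whole if a number of a shift passes 0.05 or a number of a turn 0.15, either way. A call with a gripper value outside its range is refused whole. The fingers move at their own pace and stop on an object; "newtons" is the grip in N (left out, the last holds). Time passes only in rows, so rows that do not move let the fingers close. It gives the time, the measured TCP pose, the force and the opening at its end, in the units of the state.
- get_state(): the state, without advancing time (a new reading comes with each control period).
- grab_frame(name): name is "scene" or "side" or "wrist"; returns the picture (384x512x3 uint8, blue, green, red); there is no depth.
- calibration(name): a dict with "fx", "fy", "cx", "cy" (pixels), "R" (3x3) and "t" (3): a world point X has camera coordinates R X + t; the wrist camera has in their place "hand_eye" (4x4, takes a point from camera to tool coordinates, whose origin is the TCP and whose axes are the flange's). Camera axes: x right, y down, z forward; pixel columns grow to the right and rows downward; lengths in m; the calibration is good to about 2 mm. A picture is of the moment at which its call begins: read the wrist's pose just before it. calibration takes no time and is no camera call.
- job_done(): hands the job in, once; it reports no verdict.
The state is a dict: "t": time; "q": joint angles; "qd": joint speeds; "joint_efforts": joint torques, N m; "eef_pos": TCP position; "ee_rot": TCP orientation; "force": force on the tool from outside, world axes, zero at the start; "moment": the same for the moment, N m; "width": finger opening in m.
Only numpy, scipy, OpenCV 4.12 (cv2) and the standard library are available. Lean on these libraries where they do the work, as an engineer would, in place of code of your own. Each camera call takes 0.05 s, during which the arm holds its last target.

## Working session

There is one attempt and no reset: what is moved stays moved. The work goes in short steps, Python scripts to look and compute and a tool call to move; the robot and the scene stay as the last step left them, time stands still between calls to the robot, and variables do not carry over. Pictures are saved under pics/ and viewed, and the job is handed in when it is done.

Besides the shell and the picture viewer there is one more tool, called as a command line: name --pt "numbers of a row" for each row, then --argument value for the rest. arm_command: Moves the arm, as the interface text tells. Its arguments: {"type":"object","properties":{"fingers":{"type":"array"},"dp":{"type":"array"},"roll":{"type":"array"},"newtons":{"type":"number"}},"required":["fingers","dp","roll"]}

```bash
mkdir -p pics; ls
python3 - <<'E'
from station import *
import cv2, numpy as np
s=get_state(); print({k:np.round(v,3).tolist() for k,v in s.items()})
for n in ["scene","side","wrist"]:
    f=grab_frame(n); cv2.imwrite(f"pics/{n}0.png",f)
    c=calibration(n); print(n,{k:np.round(v,4).tolist() for k,v in c.items()})
E
```

```text
pics
{'t': 0.0, 'q': [-0.373, 0.359, 0.011, -0.0, -1.224, -0.288], 'qd': [-0.002, -0.001, 0.002, -0.001, 0.001, 0.001], 'joint_efforts': [-0.001, -58.272, 29.305, 6.997, 0.007, -0.0], 'eef_pos': [0.532, -0.414, 0.226], 'ee_rot': [3.14, -0.0, -2.232], 'force': [-0.371, 0.087, -0.61], 'moment': [0.072, 0.05, -0.042], 'width': 0.088}
scene {'fx': 475.9821, 'fy': 475.9821, 'cx': 257.8479, 'cy': 188.3069, 'R': [[0.7307, -0.6827, 0.0072], [-0.305, -0.3358, -0.8912], [0.6108, 0.649, -0.4536]], 't': [-0.2404, 0.2456, 0.7659]}
side {'fx': 374.5611, 'fy': 374.5611, 'cx': 251.1035, 'cy': 194.394, 'R': [[0.9354, -0.3529, 0.0229], [-0.1481, -0.4499, -0.8807], [0.3211, 0.8204, -0.4731]], 't': [-0.3797, 0.1751, 0.6272]}
wrist {'fx': 319.0673, 'fy': 319.0673, 'cx': 255.4616, 'cy': 190.5693, 'hand_eye': [[-0.0002, -0.954, -0.2997, 0.082], [1.0, -0.0002, 0.0, -0.0006], [-0.0001, -0.2997, 0.954, -0.1591], [0.0, 0.0, 0.0, 1.0]]}
```

View pics/scene0.png

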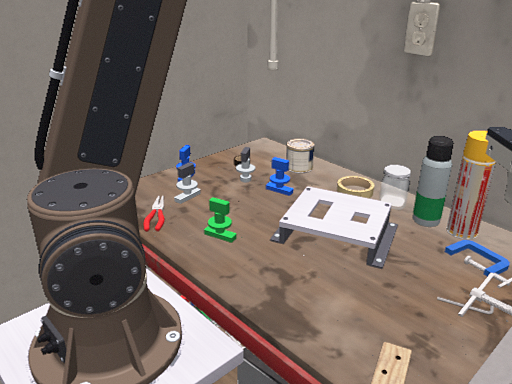

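View pics/side0.png

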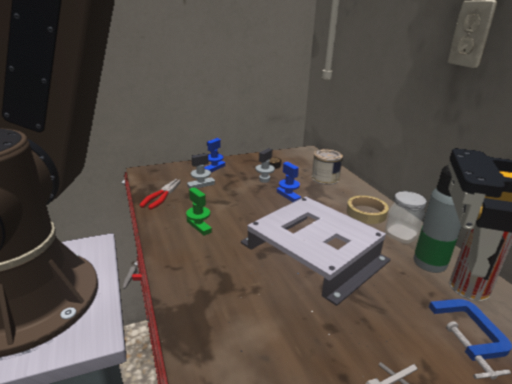

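View pics/wrist0.png

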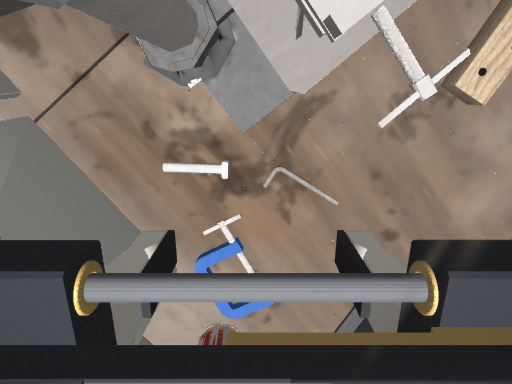

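Run:
```python
import cv2, numpy as np
a=cv2.imread("pics/scene0.png")[130:250,140:300]; b=cv2.imread("pics/side0.png")[130:240,170:320]
a=cv2.resize(a,(800,600),interpolation=cv2.INTER_CUBIC)
b=cv2.resize(b,(800,587),interpolation=cv2.INTER_CUBIC)
cv2.imwrite("pics/c1.png",a);cv2.imwrite("pics/c2.png",b)
d=cv2.imread("pics/scene0.png")[170:280,260:410]
cv2.imwrite("pics/c3.png",cv2.resize(d,(800,587),interpolation=cv2.INTER_CUBIC))
```

```text
(no output)
```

View pics/c1.png

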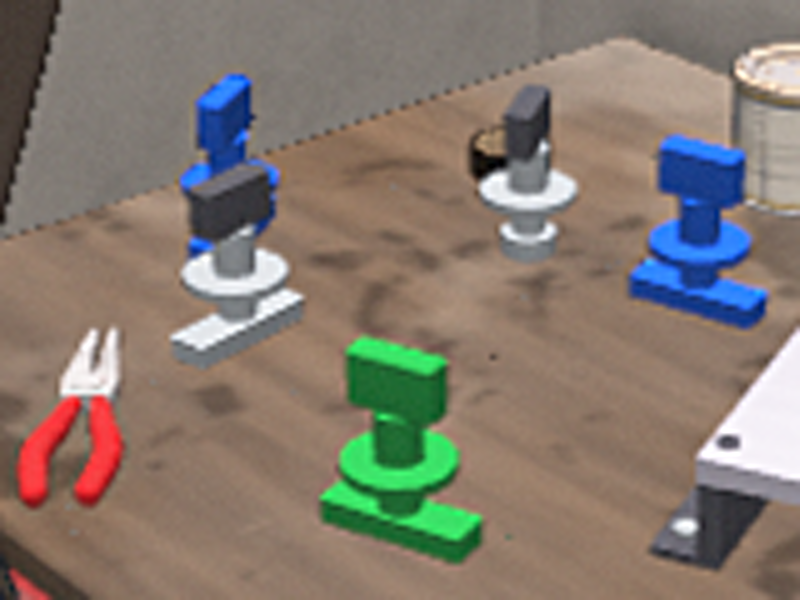

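View pics/c2.png

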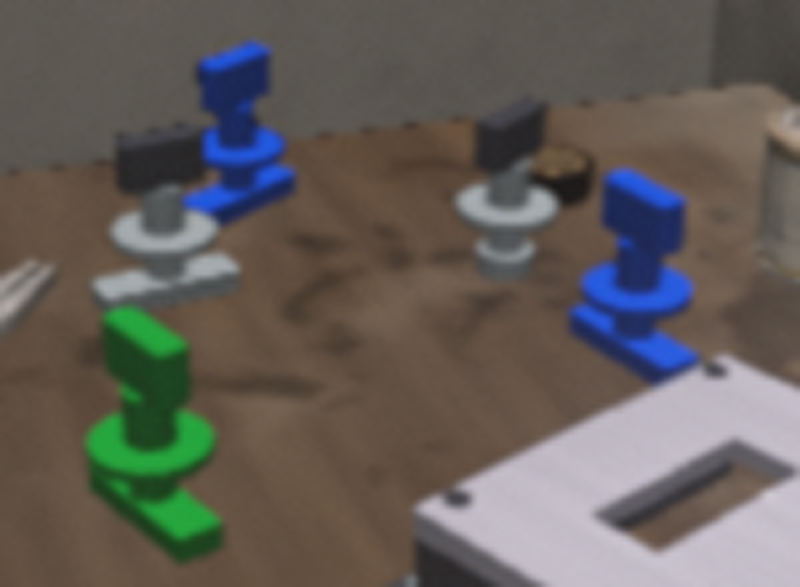

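View pics/c3.png

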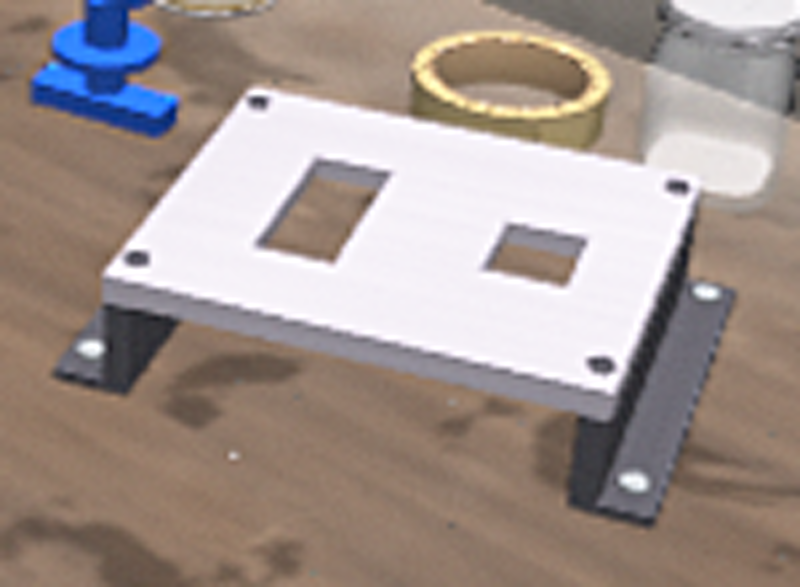

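```bash
cat > h.py <<'E'
from station import *
import cv2, numpy as np
from scipy.spatial.transform import Rotation as Ro
def cam(n,st=None):
    c=calibration(n); K=np.array([[c['fx'],0,c['cx']],[0,c['fy'],c['cy']],[0,0,1]])
    if n!="wrist": R=np.array(c['R']);t=np.array(c['t'])
    else:
        H=np.array(c['hand_eye']); st=st or get_state()
        T=np.eye(4);T[:3,:3]=Ro.from_euler('xyz',st['ee_rot']).as_matrix();T[:3,3]=st['eef_pos']
        W=np.linalg.inv(T@H);R=W[:3,:3];t=W[:3,3]
    return K,R,t
def onplane(n,px,z,st=None):
    K,R,t=cam(n,st); px=np.atleast_2d(px).astype(float)
    d=np.c_[px,np.ones(len(px))]@np.linalg.inv(K).T@R; C=-R.T@t
    return C+d*((z-C[2])/d[:,2])[:,None]
def proj(n,X,st=None):
    K,R,t=cam(n,st); p=(np.atleast_2d(X)@R.T+t)@K.T; return p[:,:2]/p[:,2:]
E
cat > m.py <<'E'
from h import *
def C1(p): return np.array(p)/5+[140,130]
def C2(p): return np.array(p)*150/800+[170,130]
def C3(p): return np.array(p)*150/800+[260,170]
np.set_printoptions(precision=4,suppress=True)
print("T flange",onplane("scene",C1([236,272]),.037),onplane("side",C2([165,232]),.037))
print("P flange",onplane("scene",C1([528,189]),.037),onplane("side",C2([507,205]),.037))
s=onplane("scene",C3([[316,158],[390,172],[335,263],[257,245]]),.055);print("slot",s,s.mean(0))
b=onplane("scene",C3([[258,101],[678,186],[601,365],[136,259]]),.055);print("bolts",b,b.mean(0))
for e in (s[1]-s[2],s[0]-s[3],b[0]-b[3],b[1]-b[2]): print(np.degrees(np.arctan2(e[1],e[0])),np.linalg.norm(e))
f=onplane("scene",C1([[172,338],[290,290],[303,298],[190,352]]),.014);print(f)
f2=onplane("side",C2([[95,283],[228,256],[240,270],[103,300]]),.014);print(f2)
for g in (f,f2): 
  for e in (g[1]-g[0],g[2]-g[3]): print(np.degrees(np.arctan2(e[1],e[0])),np.linalg.norm(e),g.mean(0))
E
python3 m.py
```

```text
T flange [[0.3821 0.3153 0.037 ]] [[0.3817 0.3139 0.037 ]]
P flange [[0.5564 0.2919 0.037 ]] [[0.5562 0.292  0.037 ]]
slot [[ 0.5383  0.0199  0.055 ]
 [ 0.5519 -0.0093  0.055 ]
 [ 0.4767 -0.0423  0.055 ]
 [ 0.4644 -0.0121  0.055 ]] [ 0.5078 -0.0109  0.055 ]
bolts [[ 0.5602  0.0723  0.055 ]
 [ 0.6317 -0.0984  0.055 ]
 [ 0.4925 -0.1567  0.055 ]
 [ 0.4206  0.013   0.055 ]] [ 0.5263 -0.0425  0.055 ]
23.70196105034191 0.08217540833275168
23.421857990571596 0.08051840994537467
23.015854082993304 0.15162829403521821
22.729697844565038 0.15087292237412325
[[0.3421 0.3154 0.014 ]
 [0.4164 0.3185 0.014 ]
 [0.4159 0.3068 0.014 ]
 [0.3404 0.2974 0.014 ]]
[[0.3455 0.3147 0.014 ]
 [0.4162 0.3241 0.014 ]
 [0.4176 0.3066 0.014 ]
 [0.3453 0.2952 0.014 ]]
2.3572588270874615 0.07438104244851011 [0.3787 0.3095 0.014 ]
7.063742016206127 0.07613985818281369 [0.3787 0.3095 0.014 ]
7.595744847690454 0.07129037223661062 [0.3812 0.3101 0.014 ]
8.918608265103876 0.07319884446376736 [0.3812 0.3101 0.014 ]
```

Run:
```python
from h import *
import station
print([ (k,getattr(station,k)) for k in dir(station) if not k.startswith('_')])
np.set_printoptions(precision=3,suppress=True)
print("bottle base",onplane("scene",[[428,222],[464,233]],0), onplane("side",[[437,268],[470,295]],0))
C=lambda n:(lambda K,R,t:-R.T@t)(*cam(n)); print(C("scene"),C("side"))
print("blue1",onplane("scene",[[186,166]],.037),onplane("side",[[215,157.5]],.037))
print("blue2",onplane("scene",[[280,178]],.037),"green",onplane("scene",[[220,222]],.037))
# heights: bottle top px
for n,b,tp in (("side",(437,268),(447,165)),("scene",(428,222),(440,140)),("scene",(464,233),(480,135))):
    X=onplane(n,b,0)[0]
    for z in (.1,.15,.2,.25): print(n,z,proj(n,X+[0,0,z]),tp)
```

```text
[('Unreachable', <class 'station.Unreachable'>), ('calibration', <function make.<locals>.<lambda> at 0x7f89d3550860>), ('get_state', <function make.<locals>.<lambda> at 0x7f89d35507c0>), ('grab_frame', <function make.<locals>.drawn_camera at 0x7f89d35502c0>), ('hold_point_z', 0.0188), ('job_done', <function connect.<locals>.done at 0x7f89d34c7920>)]
bottle base [[ 0.722 -0.158  0.   ]
 [ 0.738 -0.237  0.   ]] [[ 0.727 -0.167  0.   ]
 [ 0.726 -0.244  0.   ]]
[-0.217 -0.579  0.568] [ 0.18 -0.57  0.46]
blue1 [[0.445 0.409 0.037]] [[0.447 0.408 0.037]]
blue2 [[0.58  0.185 0.037]] green [[0.328 0.119 0.037]]
side 0.1 [[451.261 224.402]] (447, 165)
side 0.15 [[459.167 200.235]] (447, 165)
side 0.2 [[467.667 174.251]] (447, 165)
side 0.25 [[476.83  146.239]] (447, 165)
scene 0.1 [[435.606 183.407]] (440, 140)
scene 0.15 [[439.658 162.845]] (440, 140)
scene 0.2 [[443.892 141.363]] (440, 140)
scene 0.25 [[448.32  118.898]] (440, 140)
scene 0.1 [[473.52  193.325]] (480, 135)
scene 0.15 [[478.605 172.132]] (480, 135)
scene 0.2 [[483.927 149.95 ]] (480, 135)
scene 0.25 [[489.503 126.709]] (480, 135)
```

arm_command --fingers '[-1,-1,-1,-1,-1,-1,-1,-1]' --pt "0 0.05 0.003" --pt "0 0.05 0.003" --pt "0 0.05 0.003" --pt "0 0.05 0.003" --pt "0 0.05 0.003" --pt "0 0.05 0.003" --pt "0 0.05 0.003" --pt "0 0.05 0.003" --roll '[-0.07,-0.07,-0.07,-0.07,-0.07,-0.07,-0.07,-0.07]'

```text
t: 0.95
eef_pos: [0.528, -0.0157, 0.2454]
ee_rot: [3.135, -0.004, -2.823]
force: [1.1, 0.1, 0.3]
width: 0.0879
```

arm_command --fingers '[-1,-1]' --pt "0 0 0" --pt "0 0 0" --roll '[0,0]'

```text
t: 1.15
eef_pos: [0.5279, -0.0098, 0.2458]
ee_rot: [3.134, -0.003, -2.818]
force: [-0.5, 0.9, 0.0]
width: 0.0876
```

Run:
```python
from h import *
s=get_state(); cv2.imwrite("pics/w1.png",grab_frame("wrist")); import pickle; pickle.dump(s,open("w1.pkl","wb"))
print(s['t'],s['eef_pos'],s['ee_rot'])
```

```text
1.15 [ 0.52788539 -0.00978987  0.24584046] [ 3.13431937e+00 -2.72189284e-03 -2.81778838e+00]
```

View pics/w1.png

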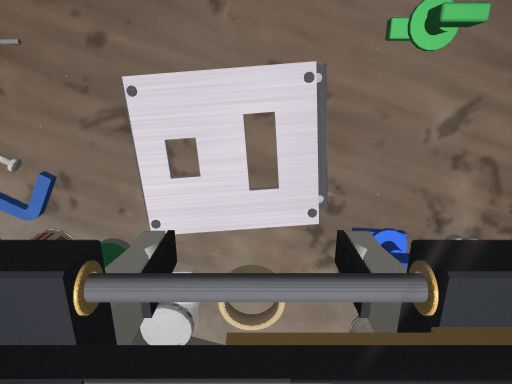

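The picture shows the plate with the long slot at about (262,151), the short slot at (183,158) and the four bolts. Now I'll measure the slot.

Run:
```python
from h import *
import pickle
np.set_printoptions(precision=4,suppress=True)
s=pickle.load(open("w1.pkl","rb")); f=cv2.imread("pics/w1.png"); g=cv2.cvtColor(f,cv2.COLOR_BGR2GRAY)
m=(g>140).astype(np.uint8)*255; m[232:]=0
cs,h=cv2.findContours(m,cv2.RETR_CCOMP,cv2.CHAIN_APPROX_NONE)
i=max(range(len(cs)),key=lambda i:cv2.contourArea(cs[i]))
for j,c in enumerate(cs):
    if h[0][j][3]==i and cv2.contourArea(c)>30:
        M=cv2.moments(c); px=[M['m10']/M['m00'],M['m01']/M['m00']]
        W=onplane("wrist",c[:,0,:],.055,s)[:,:2]*1000
        r=cv2.minAreaRect(W.astype(np.float32)); print(px,cv2.contourArea(c),onplane("wrist",px,.055,s),r)
```

```text
[155.4671052631579, 223.55263157894737] 76.0 [[ 0.6302 -0.0997  0.055 ]] ((630.2139282226562, -99.73112487792969), (11.644073486328125, 12.905427932739258), 62.84838104248047)
[311.9605263157895, 212.33991228070172] 76.0 [[0.5584 0.0712 0.055 ]] ((558.6467895507812, 71.32527923583984), (11.32848072052002, 12.051721572875977), 18.379274368286133)
[182.32793303631698, 157.47320102605642] 1234.5 [[ 0.5431 -0.0897  0.055 ]] ((543.7151489257812, -89.52511596679688), (45.74584197998047, 35.7808837890625), 22.674930572509766)
[261.0733306022122, 150.27645773590058] 2441.0 [[ 0.5078 -0.0093  0.055 ]] ((509.735107421875, -8.472015380859375), (87.71127319335938, 35.974666595458984), 22.697998046875)
[131.36650868878357, 90.69510268562401] 105.5 [[ 0.4913 -0.1581  0.055 ]] ((491.4521789550781, -158.17481994628906), (12.304491996765137, 11.466882705688477), 61.230445861816406)
[308.4852713178294, 76.87596899224806] 107.5 [[0.4197 0.0126 0.055 ]] ((419.8499755859375, 12.635353088378906), (11.722925186157227, 11.601408958435059), 18.563589096069336)
```

arm_command --fingers '[-1,-1,-1,-1,-1,-1,-1,-1]' --pt "-0.018 0.04 0" --pt "-0.018 0.04 0" --pt "-0.018 0.04 0" --pt "-0.018 0.04 0" --pt "-0.018 0.04 0" --pt "-0.018 0.04 0" --pt "-0.018 0.04 0" --pt "-0.018 0.04 0" --roll '[-0.025,-0.025,-0.025,-0.025,-0.025,-0.025,-0.025,-0.025]'

```text
t: 2.0
eef_pos: [0.3825, 0.306, 0.2443]
ee_rot: [3.136, -0.005, -3.047]
force: [1.5, 0.6, 1.1]
width: 0.0873
```

arm_command --fingers '[-1,-1]' --pt "0 0 0" --pt "0 0 0" --roll '[0,0]'

```text
t: 2.2
eef_pos: [0.382, 0.3083, 0.2437]
ee_rot: [3.137, -0.006, -3.045]
force: [0.1, -0.3, 0.0]
width: 0.0878
```

Run:
```python
from h import *
s=get_state(); cv2.imwrite("pics/w2.png",grab_frame("wrist")); import pickle; pickle.dump(s,open("w2.pkl","wb"))
print(s['t'],s['eef_pos'],s['ee_rot'])
```

```text
2.2 [0.38202388 0.30830934 0.24369406] [ 3.1366725  -0.00554638 -3.04484951]
```

View pics/w2.png

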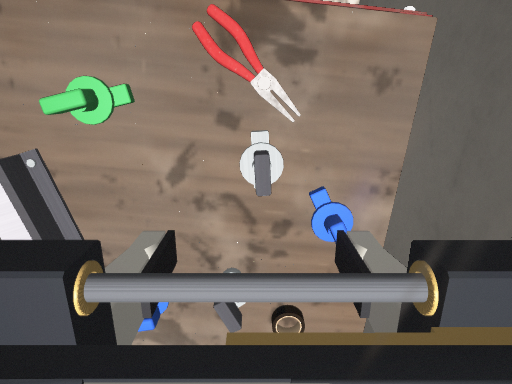

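Run:
```python
from h import *
f=cv2.imread("pics/w2.png")[120:210,215:310]
cv2.imwrite("pics/w2c.png",cv2.resize(f,None,fx=6,fy=6,interpolation=cv2.INTER_CUBIC))
```

```text
(no output)
```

View pics/w2c.png

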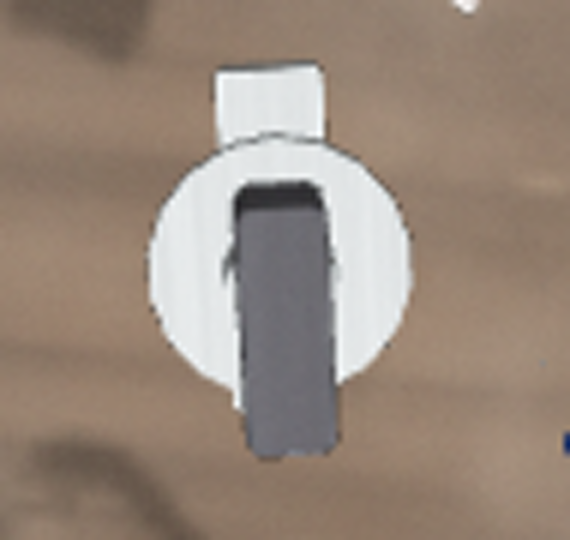

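The chosen post shows its T-foot sticking out at (260,136), its flange at about (262,164) and the bar top at about (263,175). This is the grey T-foot post. Next I'll work out its pose.

Run:
```python
from h import *
import pickle
np.set_printoptions(precision=4,suppress=True)
s=pickle.load(open("w2.pkl","rb"))
c=lambda p:np.array(p)/6+[215-.5,120-.5]+.08
b=onplane("wrist",c([[237,207],[326,207],[340,450],[247,450]]),.09,s);print(b,b.mean(0))
for e in(b[0]-b[3],b[1]-b[2]):print(np.degrees(np.arctan2(e[1],e[0])),np.linalg.norm(e))
print("flange",onplane("wrist",c([[280,266]]),.0385,s))
f=onplane("wrist",c([[216,72],[322,68],[324,135],[217,137]]),.014,s)
print(f)
for e in(f[0]-f[3],f[1]-f[2]):print(np.degrees(np.arctan2(e[1],e[0])))
e=f[1]-f[0];print(np.degrees(np.arctan2(e[1],e[0])))
```

```text
[[0.3603 0.3048 0.09  ]
 [0.3589 0.3195 0.09  ]
 [0.4006 0.3265 0.09  ]
 [0.4022 0.3105 0.09  ]] [0.3805 0.3153 0.09  ]
-172.21318178655278 0.04224954087474889
-170.50071027644995 0.04233058234419205
flange [[0.3806 0.3152 0.0385]]
[[0.3475 0.2994 0.014 ]
 [0.3447 0.3206 0.014 ]
 [0.358  0.3224 0.014 ]
 [0.3605 0.3008 0.014 ]]
-173.83932060986385
-172.0684064612017
97.63342848639884
```

arm_command --fingers '[-1,-1,-1,-1,-1,-1]' --pt "0 0.003 -0.03" --pt "-0.001 0.003 -0.03" --pt "0 0.001 -0.03" --pt "0 0 -0.03" --pt "0 0 0" --pt "0 0 0" --roll '[0.02,0.02,0,0,0,0]'

```text
t: 2.85
eef_pos: [0.3873, 0.3075, 0.1221]
ee_rot: [3.135, -0.003, -3.015]
force: [0.1, 1.2, 0.6]
width: 0.088
```

arm_command --fingers '[-1,-1,-1,-1]' --pt "-0.007 0.0075 0" --pt "0 0 -0.015" --pt "0 0 -0.015" --pt "0 0 0" --roll '[0.012,0,0,0]'

```text
t: 3.25
eef_pos: [0.3831, 0.3178, 0.0981]
ee_rot: [3.127, 0.004, -3.004]
force: [-1.4, -0.3, 0.6]
width: 0.0877
```

arm_command --fingers '[-1,-1,-1,-1,-1]' --pt "-0.002 -0.002 -0.015" --pt "0 0 -0.012" --pt "0 0 -0.01" --pt "0 0 0" --pt "0 0 0" --roll '[0,0,0,0,0]'

```text
t: 3.75
eef_pos: [0.3834, 0.3198, 0.0656]
ee_rot: [3.121, 0.011, -3.001]
force: [-0.5, -0.0, 0.5]
width: 0.0876
```

arm_command --fingers '[-1,-1,-1]' --pt "-0.003 -0.004 -0.007" --pt "0 0 0" --pt "0 0 0" --roll '[0,0,0]'

```text
t: 4.05
eef_pos: [0.3806, 0.316, 0.0589]
ee_rot: [3.12, 0.012, -3.001]
force: [-0.1, -0.4, 0.8]
width: 0.088
```

Run:
```python
from h import *
s=get_state(); w=grab_frame("wrist"); cv2.imwrite("pics/w3.png",w)
a=grab_frame("side")[120:230,160:310];cv2.imwrite("pics/s3.png",cv2.resize(a,(750,550),interpolation=cv2.INTER_CUBIC))
print(s['t'],s['eef_pos'],s['ee_rot'],s['force'])
```

```text
4.05 [0.38056189 0.31601341 0.05894759] [ 3.11997863  0.01170204 -3.00122487] [-0.084216   -0.42204116  0.79614821]
```

View pics/w3.png

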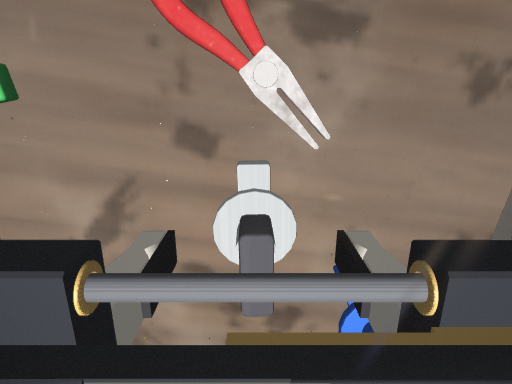

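View pics/s3.png

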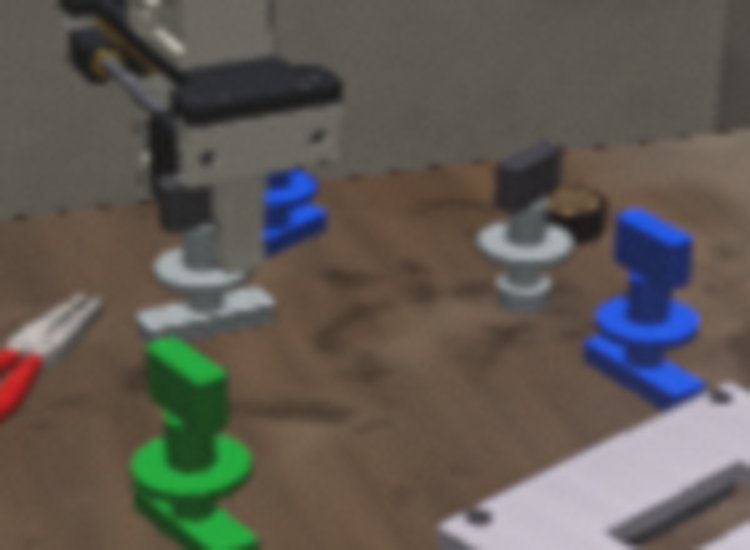

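The bar sits centred between the jaws and in line with them, so I'll grip it.

arm_command --fingers '[1,1,1,1,1,1,1,1]' --pt "0 0 0" --pt "0 0 0" --pt "0 0 0" --pt "0 0 0" --pt "0 0 0" --pt "0 0 0" --pt "0 0 0" --pt "0 0 0" --roll '[0,0,0,0,0,0,0,0]' --newtons 45

```text
t: 4.95
eef_pos: [0.3808, 0.3163, 0.0593]
ee_rot: [3.119, 0.012, -3.001]
force: [-1.0, 0.4, -0.5]
width: 0.0293
```

arm_command --fingers '[1,1,1,1]' --pt "0 0 0" --pt "0 0 0" --pt "0 0 0" --pt "0 0 0" --roll '[0,0,0,0]'

```text
t: 5.35
eef_pos: [0.3807, 0.3162, 0.0593]
ee_rot: [3.12, 0.012, -3.001]
force: [-0.3, 0.3, -0.2]
width: 0.0194
```

arm_command --fingers '[1,1,1,1]' --pt "0 0 0" --pt "0 0 0" --pt "0 0 0.01" --pt "0 0 0.02" --roll '[0,0,0,0]'

```text
t: 5.75
eef_pos: [0.3792, 0.314, 0.0877]
ee_rot: [3.125, 0.007, -3.002]
force: [-0.6, 0.1, -2.3]
width: 0.0191
```

arm_command --fingers '[1,1,1,1,1,1]' --pt "0 0 0.025" --pt "0 0 0.025" --pt "0 0 0.025" --pt "0 0 0.02" --pt "0 0 0" --pt "0 0 0" --roll '[0,0,0,0,0,0]'

```text
t: 6.35
eef_pos: [0.3781, 0.3127, 0.1904]
ee_rot: [3.123, 0.007, -3.003]
force: [-0.1, -0.4, -4.2]
width: 0.0191
```

arm_command --fingers '[1,1,1,1,1,1,1,1]' --pt "0.01 -0.025 0" --pt "0.017 -0.04 0" --pt "0.017 -0.04 0" --pt "0.017 -0.04 0" --pt "0.017 -0.04 0" --pt "0.017 -0.04 0" --pt "0.013 -0.03 0" --pt "0 0 0" --roll '[0.03,0.035,0.035,0.035,0.035,0.035,0.03,0]'

```text
t: 7.15
eef_pos: [0.4832, 0.0465, 0.1816]
ee_rot: [3.125, -0.006, -2.754]
force: [-0.6, -0.1, -2.9]
width: 0.0188
```

arm_command --fingers '[1,1]' --pt "0 0 0" --pt "0 0 0" --roll '[0,0]'

```text
t: 7.35
eef_pos: [0.4819, 0.0454, 0.1794]
ee_rot: [3.125, -0.01, -2.757]
force: [0.3, -0.7, -2.0]
width: 0.0192
```

arm_command --fingers '[1,1,1,1,1]' --pt "0.012 -0.022 0" --pt "0.012 -0.022 0" --pt "0.004 -0.008 0" --pt "0 0 0" --pt "0 0 0" --roll '[0.01,0,0,0,0]'

```text
t: 7.85
eef_pos: [0.5087, -0.0033, 0.1778]
ee_rot: [3.123, -0.012, -2.741]
force: [0.1, 0.4, -1.9]
width: 0.0189
```

Run:
```python
from h import *
s=get_state(); w=grab_frame("wrist"); cv2.imwrite("pics/w4.png",w)
for n in("scene","side"): cv2.imwrite(f"pics/{n}4.png",grab_frame(n))
a=cv2.imread("pics/scene4.png")[130:280,260:410];b=cv2.imread("pics/side4.png")[130:280,230:400]
cv2.imwrite("pics/a4.png",cv2.resize(a,(600,600),interpolation=cv2.INTER_CUBIC));cv2.imwrite("pics/b4.png",cv2.resize(b,(680,600),interpolation=cv2.INTER_CUBIC))
print(s['t'],s['eef_pos'],s['ee_rot'],s['force'])
```

```text
7.85 [ 0.50874741 -0.00330791  0.17781285] [ 3.12341896 -0.01222618 -2.74079824] [ 0.06199345  0.35482665 -1.8503232 ]
```

View pics/w4.png

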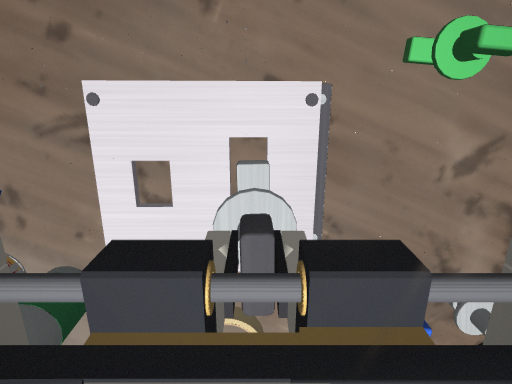

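View pics/a4.png

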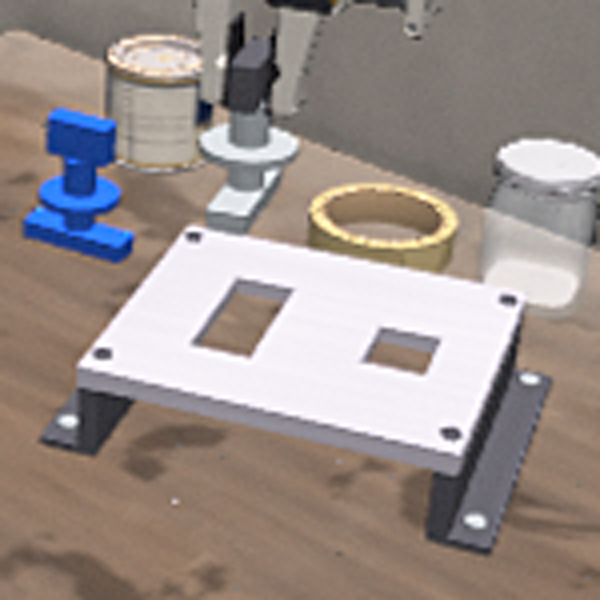

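View pics/b4.png

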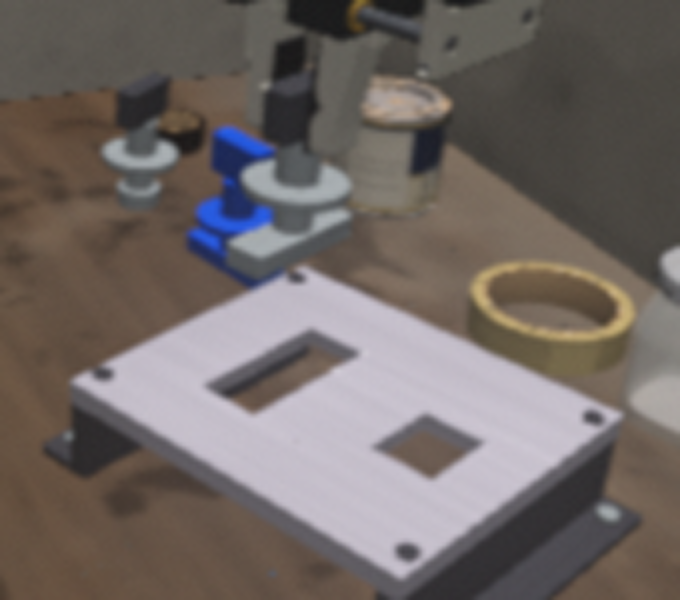

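```bash
cat > pp.py <<'E'
from h import *
np.set_printoptions(precision=4,suppress=True)
def E(r): return Ro.from_euler('xyz',r).as_matrix()
Rg=E([3.12,.012,-3.001]); pg=np.array([.3807,.3162,.0593])
Rp0=E([0,0,np.radians(8.)]); o=Rg.T@(np.array([.3805,.3155,0])-pg); Rrel=Rg.T@Rp0
SL=np.array([.510,-.0085]); SY=np.radians(22.7)
def post(s=None):
    s=s or get_state(); R=E(s['ee_rot']); return np.array(s['eef_pos'])+R@o, R@Rrel
if __name__=="__main__":
    s=get_state(); p,R=post(s); x=R[:,0]
    print("t",s['t'],"F",np.array(s['force']),"eef",np.array(s['eef_pos']),np.array(s['ee_rot']))
    print("post",p,"yaw",np.degrees(np.arctan2(x[1],x[0])),"tilt z",R[:,2]); 
    d=SL-p[:2]; print("to slot world",d,"in slot axes",[d@[np.cos(SY),np.sin(SY)],d@[-np.sin(SY),np.cos(SY)]])
E
python3 pp.py
python3 - <<'E'
from pp import *
s=get_state()
# foot near end top corners in w4 and flange edges
p,R=post()
print("pred foot corners px",proj("wrist",[p+R@np.array([-.036,y,.014]) for y in(.011,-.011)],s))
print("pred flange L/R/top",proj("wrist",[p+R@np.array(v) for v in([0,.026,.039],[0,-.026,.039],[-.026,0,.039])],s))
print("scene foot", proj("scene",[p+R@np.array([x,y,z]) for x,y,z in((-.036,.011,.014),(-.036,-.011,.014),(-.036,-.011,0),(.036,-.011,.014))]))
print("side foot", proj("side",[p+R@np.array([x,y,z]) for x,y,z in((-.036,.011,.014),(-.036,-.011,.014),(-.036,-.011,0),(.036,-.011,.014))]))
E
```

```text
t 8.0 F [-0.2222  0.1699 -2.6434] eef [ 0.5088 -0.0033  0.1781] [ 3.1236 -0.0117 -2.74  ]
post [ 0.5076 -0.0047  0.1188] yaw 22.950523076798206 tilt z [0.0204 0.0125 0.9997]
to slot world [ 0.0024 -0.0038] in slot axes [np.float64(0.0007509103538131912), np.float64(-0.004407512261591452)]
pred foot corners px [[270.9817 162.361 ]
 [237.2428 162.4948]]
pred flange L/R/top [[297.1894 228.8064]
 [212.3231 229.5157]
 [254.8938 188.7483]]
scene foot [[310.9119 181.5019]
 [321.1121 183.4469]
 [320.6314 189.573 ]
 [330.8957 170.8407]]
side foot [[286.2156 189.9193]
 [295.1072 194.0236]
 [294.4248 200.6824]
 [318.7962 183.4363]]
```

arm_command --fingers '[1,1,1,1,1]' --pt "0.002 -0.004 -0.012" --pt "0 0 -0.015" --pt "0 0 -0.015" --pt "0 0 0" --pt "0 0 0" --roll '[0,0,0,0,0]'

```text
t: 8.5
eef_pos: [0.5104, -0.0062, 0.1333]
ee_rot: [3.123, -0.011, -2.737]
force: [0.5, 0.2, -2.5]
width: 0.0192
```

```bash
python3 pp.py
```

```text
t 8.5 F [ 0.4946  0.1963 -2.4969] eef [ 0.5104 -0.0062  0.1333] [ 3.1233 -0.0106 -2.7373]
post [ 0.5092 -0.0076  0.074 ] yaw 23.10550779582815 tilt z [0.0195 0.012  0.9997]
to slot world [ 0.0008 -0.0009] in slot axes [np.float64(0.00040512794198780457), np.float64(-0.0011302372078757427)]
```

arm_command --fingers '[1,1,1,1]' --pt "0.001 -0.001 -0.01" --pt "0 0 -0.01" --pt "0 0 -0.01" --pt "0 0 0" --roll '[0,0,0,0]'

```text
t: 8.9
eef_pos: [0.512, -0.0071, 0.1017]
ee_rot: [3.123, -0.009, -2.737]
force: [-0.5, -0.5, -2.5]
width: 0.0187
```

```bash
python3 pp.py;python3 - <<'E'
from h import *
cv2.imwrite("pics/w5.png",grab_frame("wrist")); b=grab_frame("side")[130:280,230:400]
cv2.imwrite("pics/b5.png",cv2.resize(b,(680,600),interpolation=cv2.INTER_CUBIC))
E
```

```text
t 8.9 F [-0.4731 -0.4563 -2.46  ] eef [ 0.512  -0.0071  0.1017] [ 3.1235 -0.0087 -2.7372]
post [ 0.5109 -0.0085  0.0424] yaw 23.115027363712308 tilt z [0.0177 0.0114 0.9998]
to slot world [-0.0009 -0.    ] in slot axes [np.float64(-0.0008787192025943905), np.float64(0.00035398449339629393)]
```

View pics/w5.png

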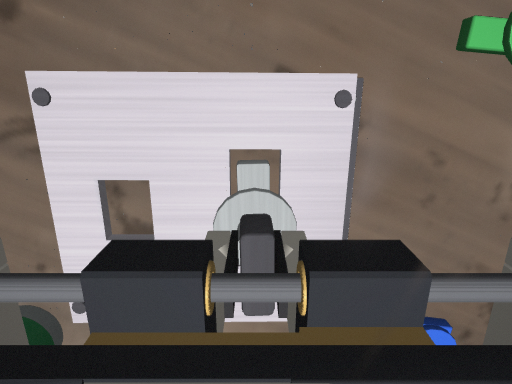

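View pics/b5.png

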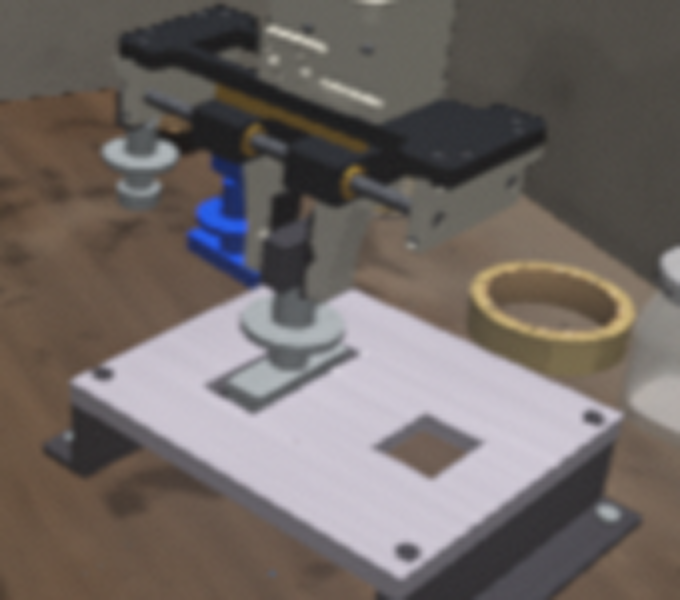

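The foot is in the slot with room on every side. I'll lower it gently to contact.

arm_command --fingers '[1,1,1,1,1]' --pt "-0.001 0 -0.007" --pt "0 0 -0.006" --pt "0 0 -0.003" --pt "0 0 0" --pt "0 0 0" --roll '[0,0,0,0,0]'

```text
t: 9.5
eef_pos: [0.5125, -0.0067, 0.0864]
ee_rot: [3.124, -0.005, -2.736]
force: [-0.2, 0.0, -2.8]
width: 0.0189
```

```bash
python3 pp.py
```

```text
t 9.5 F [-0.2085  0.0381 -2.7533] eef [ 0.5125 -0.0067  0.0864] [ 3.1244 -0.0054 -2.7365]
post [ 0.5116 -0.0081  0.0271] yaw 23.154327166872974 tilt z [0.0143 0.0109 0.9998]
to slot world [-0.0016 -0.0004] in slot axes [np.float64(-0.0016307012250198968), np.float64(0.0002574205250069802)]
```

arm_command --fingers '[1,1,1,1]' --pt "-0.0015 0 -0.0015" --pt "0 0 -0.0015" --pt "0 0 -0.001" --pt "0 0 0" --roll '[0,0,0,0]'

```text
t: 9.9
eef_pos: [0.5112, -0.0067, 0.0827]
ee_rot: [3.125, -0.004, -2.736]
force: [-0.5, -0.1, -0.9]
width: 0.0192
```

```bash
python3 pp.py
```

```text
t 9.9 F [-0.5193 -0.062  -0.9402] eef [ 0.5112 -0.0067  0.0827] [ 3.1246 -0.0045 -2.7363]
post [ 0.5104 -0.0081  0.0234] yaw 23.16193152945933 tilt z [0.0133 0.0107 0.9999]
to slot world [-0.0004 -0.0004] in slot axes [np.float64(-0.0005163266661742871), np.float64(-0.0002452338298732301)]
```

arm_command --fingers '[1,1,1,1,1]' --pt "0 0 0.001" --pt "0 0 0" --pt "0 0 0" --pt "0 0 0" --pt "0 0 0" --roll '[0.05,0.12,0.12,0.12,0]'

```text
t: 10.4
eef_pos: [0.5115, -0.0066, 0.0839]
ee_rot: [3.125, -0.004, -2.312]
force: [-0.7, 0.2, -2.2]
width: 0.0188
```

```bash
python3 pp.py
```

```text
t 10.4 F [-0.6646  0.151  -2.2095] eef [ 0.5115 -0.0066  0.0839] [ 3.1248 -0.0037 -2.3118]
post [ 0.5113 -0.0081  0.0246] yaw 47.486925833715596 tilt z [0.0071 0.0148 0.9999]
to slot world [-0.0013 -0.0004] in slot axes [np.float64(-0.0013878365960379377), np.float64(0.00016931747284655417)]
```

arm_command --fingers '[1,1,1,1,1,1,1,1]' --pt "-0.001 0 0" --pt "0 0 0" --pt "0 0 0" --pt "0 0 0" --pt "0 0 0" --pt "0 0 0" --pt "0 0 0" --pt "0 0 0" --roll '[0.12,0.14,0.14,0.14,0.14,0.14,0.14,0.12]'

```text
t: 11.2
eef_pos: [0.5107, -0.0064, 0.0841]
ee_rot: [3.125, -0.003, -1.223]
force: [-0.3, 0.5, -2.3]
width: 0.0191
```

arm_command --fingers '[1]' --pt "0 0 0" --roll '[0]'

```text
t: 11.3
eef_pos: [0.5107, -0.0063, 0.0841]
ee_rot: [3.126, -0.003, -1.224]
force: [-0.4, 0.2, -2.1]
width: 0.0193
```

```bash
python3 pp.py
```

```text
t 11.3 F [-0.3654  0.2246 -2.0648] eef [ 0.5107 -0.0063  0.0841] [ 3.1257 -0.0032 -1.2241]
post [ 0.512  -0.0071  0.0248] yaw 109.80242599254818 tilt z [-0.0105  0.0123  0.9999]
to slot world [-0.002  -0.0014] in slot axes [np.float64(-0.0024143693078558237), np.float64(-0.0004961300994500486)]
```

Another 0.05 rad to go, then I'll lower it by 1.5 mm.

arm_command --fingers '[1,1,1,1]' --pt "-0.001 -0.001 0" --pt "0 0 -0.001" --pt "0 0 -0.001" --pt "0 0 0" --roll '[0.05,0,0,0]'

```text
t: 11.7
eef_pos: [0.5101, -0.0074, 0.0824]
ee_rot: [3.127, -0.004, -1.193]
force: [-0.6, -0.1, -1.5]
width: 0.0189
```

```bash
python3 pp.py
python3 - <<'E'
from h import *
for n in("scene","side"): cv2.imwrite(f"pics/{n}6.png",grab_frame(n))
a=cv2.imread("pics/scene6.png")[130:280,260:410];b=cv2.imread("pics/side6.png")[130:280,230:400]
cv2.imwrite("pics/ab6.png",cv2.resize(np.hstack([a,b]),(800,375),interpolation=cv2.INTER_CUBIC))
E
```

```text
t 11.7 F [-0.6347 -0.1349 -1.4809] eef [ 0.5101 -0.0074  0.0824] [ 3.1265 -0.0036 -1.1928]
post [ 0.5115 -0.0081  0.0231] yaw 111.59596394776968 tilt z [-0.0118  0.0121  0.9999]
to slot world [-0.0015 -0.0004] in slot axes [np.float64(-0.0015553462445866896), np.float64(0.00022385085144093842)]
```

View pics/ab6.png

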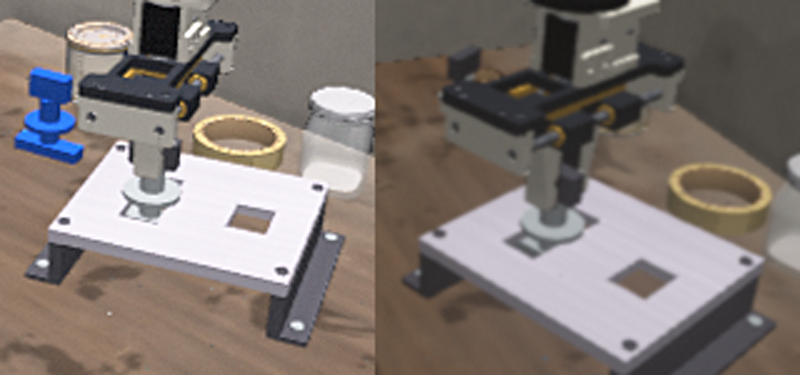

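arm_command --fingers '[0.4,-0.2,-1,-1,-1,-1]' --pt "0 0 0" --pt "0 0 0" --pt "0 0 0" --pt "0 0 0" --pt "0 0 0" --pt "0 0 0" --roll '[0,0,0,0,0,0]'

```text
t: 12.4
eef_pos: [0.511, -0.007, 0.083]
ee_rot: [3.128, -0.004, -1.194]
force: [-0.4, -0.1, -0.5]
width: 0.0607
```

arm_command --fingers '[-1,-1,-1,-1,-1,-1]' --pt "0 0 0" --pt "0 0 0.02" --pt "0 0 0.04" --pt "0 0 0.04" --pt "0 0 0.04" --pt "0 0 0" --roll '[0,0,0,0,0,0]'

```text
t: 13.0
eef_pos: [0.509, -0.0079, 0.227]
ee_rot: [3.124, -0.004, -1.194]
force: [0.9, -0.1, 0.6]
width: 0.0877
```

Run:
```python
from h import *
import pickle
s=get_state(); print(s['t'],s['eef_pos'],s['ee_rot'],s['force'],s['width'])
cv2.imwrite("pics/w7.png",grab_frame("wrist")); pickle.dump(s,open("w7.pkl","wb"))
for n in("scene","side"): cv2.imwrite(f"pics/{n}7.png",grab_frame(n))
a=cv2.imread("pics/scene7.png")[130:280,260:410];b=cv2.imread("pics/side7.png")[130:280,230:400]
cv2.imwrite("pics/ab7.png",cv2.resize(np.hstack([a,b]),(800,375),interpolation=cv2.INTER_CUBIC))
```

```text
13.0 [ 0.50899168 -0.00789813  0.22695327] [ 3.12392932 -0.00416166 -1.19376745] [ 0.87205045 -0.05119658  0.62093656] 0.08766728704590769
```

View pics/ab7.png

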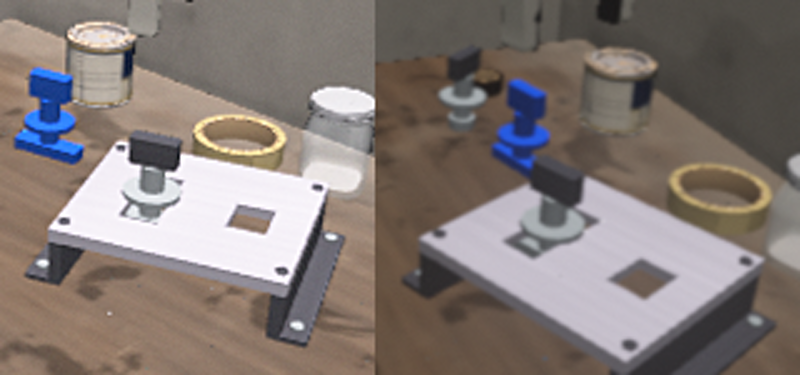

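View pics/w7.png

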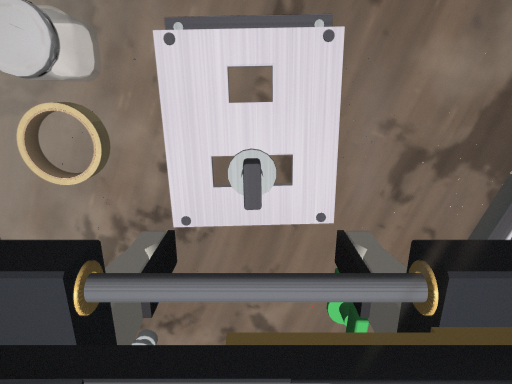

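The post stands upright, with its bar at (252,185) square to the slot, whose ends show at (222,171) and (284,170). One check in numbers before I hand in.

Run:
```python
from h import *
import pickle
np.set_printoptions(precision=4,suppress=True)
s=pickle.load(open("w7.pkl","rb")); f=cv2.imread("pics/w7.png")
g=cv2.cvtColor(f,cv2.COLOR_BGR2GRAY)[155:215,242:264]
m=((g<100)).astype(np.uint8); m[:11]=0
cs,_=cv2.findContours(m,cv2.RETR_EXTERNAL,cv2.CHAIN_APPROX_NONE); c=max(cs,key=cv2.contourArea)[:,0]+[242,155]
W=onplane("wrist",c,.113,s)[:,:2]*1000; print(cv2.minAreaRect(W.astype(np.float32)))
print("flange",onplane("wrist",[[252,173]],.062,s))
for h in(.06,.062,.066): print(h,np.linalg.norm(np.diff(onplane("wrist",[[228,173],[276,173]],h,s),axis=0)))
a=cv2.imread("pics/scene7.png")[140:190,225:265].astype(int)-cv2.imread("pics/scene0.png")[140:190,225:265]
print("plain-post change px",(abs(a).max(2)>40).sum())
```

```text
((510.0049743652344, -6.817785263061523), (16.745393753051758, 40.14842987060547), 21.35674476623535)
flange [[ 0.5096 -0.0081  0.062 ]]
0.06 0.05053352637809729
0.062 0.050223867091888606
0.066 0.049604548519471194
plain-post change px 0
```

```bash
python3 -c "
from station import *
print(job_done())"
```

```text
the job is handed in; nothing more can be done
None
```

I fitted the grey T-foot post into the long slot, gave it a quarter turn, let go and handed the job in at about 13 s of the 38 s. `job_done()` gave no verdict.

What I did:
- **Grip:** I gripped the post by its bar and lined it up with the slot.
- **Insertion:** I lowered the foot lengthwise until the load on the wrist dropped, which showed the flange had reached the plate.
- **Turn and release:** I turned the post about +88°, opened the gripper and lifted it about 14 cm clear.

What the last checks showed:
- **Position:** the flange centre is at about (0.510, -0.008), within 1 mm of the measured slot centre. The bar's centre read 1.7 mm off.
- **Angle:** the bar is at 111.4°, about 1.3° from square across the slot.
- **Height and tilt:** just before release I worked out from the arm's pose that the foot was 32 mm below the plate top and the post tilted about 1°. After release I judged seating and uprightness only by eye, in the three camera pictures.
- **Round-footed post:** its area in the scene picture had not changed since the start.

Two readings disagreed slightly with the description:
- The finger opening read 19 mm on the 16 mm bar.
- The bar measured 40 mm long in the last picture instead of 44 mm, because I cut off one end when masking it.

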